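# Count a wound rotor and hold it up level for inspection

### The arm

A 6-joint arm with a two-finger parallel gripper is mounted at the origin on the work surface. World frame = base frame: x ahead of the robot, y to its left, z up, the work surface at z = 0. Lengths are in m, angles in degrees, forces in N, time in s.
With the tool pointing down it reaches from about 0.4 to 0.825 m from the base axis. Payload 7 kg.
Tool frame: the origin (TCP) lies on the centre line of the jaws, within the pads' length; the fingertips stand 14 mm ahead of it and the grasp point (between the pads) lies 5 mm behind it; z points along the fingers, x is the direction in which the jaws open and shut, and the axes are right-handed (so a half turn about z gives the same grasp; the last joint's range is limited). The gripper opens to 88 mm and grips with 3 to 60 N. Pads are 19 mm wide; open, the fingers measure 130 mm over their backs; the gripper's body (78 mm by 193 mm) begins 47 mm behind the grasp point.
Start: joints at [-58.207, 20.546, 0.682, 0, -70.136, -16.507], TCP at [0.178, -0.651, 0.241] pointing down, gripper open.
Joint ranges: [-176.03, 176.03], [-82.01, 121.73], [-58.28, 71.71], [-173.87, 95.51], [-174.79, -0.11], [-173.66, 173.66]. Speed limits (degrees/s): [136.94, 136.94, 172.46, 180, 180, 180].

### API

Orientations are given as [roll, pitch, yaw] about the fixed x, y, z axes, in that order (R = Rz(yaw) Ry(pitch) Rx(roll)).
In Python, from plant import * gives the robot as it stands.
- The arm moves only by the shell command python3 -m handwheel 'ROWS' [OPENING]. ROWS is JSON, a list of rows, each a list of 2 entries, a list of its own where there are three numbers: the shift along the tool's x, y, z each as a share of 0.2 m, from -1 to 1, then the turn, a rotation vector about the tool's x, y, z each as a share of 360 degrees, from -1 to 1. In form: [[[tx, ty, tz], [ax, ay, az]], ...]. A call has 1 to 5 rows; each row is the pose to reach, as a shift and turn from the pose commanded when the call began, along the tool's axes at that moment, turning the shorter way round; what a row does not reach only later rows make up. A row lasts 1/12 s, in which the tool goes at most 41.7 mm and 7.16 degrees, less where a joint would pass 70% of its speed; a pose out of reach is approached as far as the arm can. A call with a number of a shift or a turn outside -1 to 1 is refused whole. A call with a gripper value outside its range is refused whole. OPENING is the closure, from -1 (fully open) to 1 (shut), set as the call begins (- or left out, the last holds). The fingers move at their own pace and stop on an object; the grip force is fixed at half the most. Time passes only in rows, so rows that repeat a pose let the fingers close. It gives the time, the measured TCP pose, the force and the opening at its end, in the units of the state.
- get_obs(): the state, without advancing time (a new reading comes with each control period).
- snapshot(name): name is "scene" or "top" or "wrist"; returns a dict with "color" (400x640x3 uint8, red, green, blue), "z_map" (400x640 float32, m along the optical axis (not along the pixel's ray), 0 where there is no reading), "intrinsics" (3x3 intrinsics, pixels), "rvec" (rotation vector, rad) and "tvec" (3), from world to camera coordinates, as OpenCV has them. Camera axes: x right, y down, z forward; pixel columns grow to the right and rows downward; lengths in m; the calibration is good to about 2 mm. A picture is of the moment at which its call begins.
- close_job(): hands the job in, once; it reports no verdict.
The state is a dict: "clock": time; "joint_pos": joint angles; "qvel": joint speeds; "tau": joint torques, N m; "tool_pos": TCP position; "orientation": TCP orientation; "force": force on the tool from outside, world axes, zero at the start; "moment": the same for the moment, N m; "opening": finger opening in m.
Only numpy, scipy, OpenCV 4.12 (cv2) and the standard library are available. Lean on these libraries where they do the work, as an engineer would, in place of code of your own. Each camera call takes 0.05 s, during which the arm holds its last target. There are 200 camera calls.

### The job

Book the next rotor: swing the piece counter's sprung lever all the way to its stop and let it spring back on its own. Then draw the rotor that has no fan out of the sloping rack, turn it until its shaft lies level, and hold it up for inspection, clear of the rack and with its core at least 20 cm above the bench; finish while still holding it there, do not put it down or let go. Leave the two rotors with fans in their sockets and everything else where it is.

Things in the scene. Friction and masses are not known exactly. Their poses are not given: they have to be found in the camera images.
- counter: Piece counter fixed to the bench: grey box 75 x 70 mm (own x, y), top 58 mm high, on a base plate 110 x 100 x 8 mm. Origin: centre of the underside, on the bench. Own x points from the front (blank windows, roughly facing the robot) to the back, y left, z up. The lever's upright pivot is the z axis through this origin.
- lever (a joint): Lever angle, rad: 0 at rest, 0.9 at its stop. It swings level about the pivot, clockwise seen from above as it grows; at rest the arm's heading is the counter's -x turned 0.45 rad counterclockwise (knob on the -y side), at the stop 0.45 rad the other way. A spring pushes it back to 0: 1.5 N at the knob at rest, 5 N at the stop.
- lever_knob (a point): Centre of the top of the lever's upright black knob, 96 mm above the bench, 66 mm from the pivot. The knob is a cylinder 14 mm in diameter; it stands 29 mm above the flat arm (arm 12 mm wide, its top 66.5 mm above the bench).
- rack: Wooden rack fixed to the bench, base 130 x 310 x 12 mm; origin: centre of the underside. Own x runs front (facing the robot) to back. Its sloping block (60 x 290 x 50 mm, top edge 105 mm high) has three 12 mm sockets at y -90, 0, 90 mm, leaning 0.70 rad from vertical, tops to -x; mouths at x = 0, 85 mm high. A rotor is drawn out along this axis: up and to -x.
- rotor: The rotor WITHOUT a fan, in any of the three sockets; 0.34-0.53 kg, 138 mm long. Origin: lower shaft end; z along the shaft, up. By z in mm: shaft dia. 10, 0-42 (in the socket); collar dia. 20, 42-48 (rests on the block); copper winding dia. 34, 48-60; dark core dia. 40, 60-110; winding 34, 110-120; copper commutator 22, 120-131; bare shaft 8, 131-138. Turns freely in the socket.
- rotor_core (a point): Middle of that rotor's core, on its axis, 85 mm along z from its origin; a good place to grip (40 mm diameter), and close to the centre of mass. In the rack it is about 116 mm above the bench and the rotor, slack in its socket, leans 0.70 to 0.78 rad. Axes as rotor.
- fan_rotor_a: A rotor of the same sizes, but with a black fan disc 44 mm in diameter (131-141 mm along z) on its upper end. Stays in its socket. Origin and axes as rotor.
- fan_rotor_b: The other rotor with the same fan disc. Stays in its socket.
- tape: Bystander: roll of tape lying flat, 84 mm across, 24 mm high. Origin: centre of the underside.
- screwdriver: Bystander: screwdriver lying on the bench. Origin: under its middle.
- wire_spool: Bystander: copper-coloured wire spool standing on a flange, 64 mm across, 50 mm high. Origin: centre of the underside.
- bottle: Bystander: white bottle, 54 mm across, 130 mm high. Origin: centre of the underside.
- carton: Bystander: small cardboard box 70 x 100 x 50 mm. Origin: centre of the underside.
- wrench: Bystander: wrench lying on the bench. Origin: under its middle.
- gauge_block: Bystander: steel block 50 x 30 x 20 mm. Origin: centre of the underside.
Not all that is in view belongs to the job. Leave any pink or red look-alike of the fan_rotor_a alone.

How it is judged (in metres and radians):
On the way, in this order (a step that is already met when the one before it is completed fails the run):
1. the counter's lever is swung to its stop (within 0.07 rad) (value of joint lever above 0.83 rad), for 0.05 s.
2. the lever is let go and has sprung back to rest (value of joint lever below 0.06 rad and contact force between counter and the fingers below 0.1 N), for 0.1 s.
3. the rotor without a fan is drawn out of its socket, in the gripper (contact force between rotor and the fingers above 2 N and contact force between rotor and rack below 0.1 N and height (world z) of rotor_core above 0.165 m), for 0.1 s.
At the end, for the whole second after the job is handed in: The rotor without a fan is held still in the gripper, off the rack and other rotors, its core middle over 195 mm above the bench, shaft within 15 degrees of level (either way round); lever back at rest (below 0.06 rad); both fan rotors in their sockets (moved under 20 mm) (contact force between rotor and the fingers above 2 N and contact force between rotor and rack below 0.1 N and height (world z) of rotor_core above 0.195 m and angle between rotor's own z axis and vertical between 1.301 and 1.841 rad and linear speed of rotor below 0.03 m/s and angular speed of rotor below 0.3 rad/s and value of joint lever below 0.06 rad and contact force between rotor and fan_rotor_a below 0.1 N and contact force between rotor and fan_rotor_b below 0.1 N and distance of each of fan_rotor_a, fan_rotor_b from where it was at the start of the episode below 0.02 m); the arm keeps its last pose, push and grip.
It fails at once if a rotor with a fan is pulled up or knocked out of its socket (moved more than 20 mm) (distance of any of fan_rotor_a, fan_rotor_b from where it was at the start of the episode above 0.02 m).
It fails at once if a bystander is pushed away or knocked over (moved more than 40 mm, or the bottle tipped) (distance of any of tape, screwdriver, wire_spool, bottle, carton, wrench, gauge_block from where it was at the start of the episode above 0.04 m or angle between bottle's own z axis and vertical above 0.5 rad).
It also fails if it takes over 56 s, if anything falls off the work surface, if the arm or the gripper's body presses on something with over 40 N, if the wrist force passes 120 N, or if a joint passes its speed limit or range.

## Working session

There is one attempt and no reset: what is moved stays moved. The work goes in short steps, Python scripts to look and compute and a shell command to move; the robot and the scene stay as the last step left them, time stands still between calls to the robot, and variables do not carry over. Pictures are saved under pics/ and viewed, about 8 in all and at most 12, crops included, and the job is handed in when it is done.

```bash
mkdir -p pics; ls
python3 - <<'E'
from plant import *
import cv2,numpy as np
for n in("scene","top"):
    s=snapshot(n); cv2.imwrite(f"pics/{n}0.png",s["color"][:,:,::-1]); np.savez(f"{n}0.npz",**s)
    R=cv2.Rodrigues(s["rvec"])[0]; print(n,s["intrinsics"].round(1).tolist(),(-R.T@s["tvec"].reshape(3)).round(3),R.round(2).tolist())
print(get_obs())
E
```

```text
pics
scene [[421.3, 0.0, 312.0], [0.0, 421.3, 208.8], [0.0, 0.0, 1.0]] [ 0.938 -0.435  1.052] [[0.8, 0.6, -0.0], [0.51, -0.68, -0.52], [-0.32, 0.42, -0.85]]
top [[378.3, 0.0, 315.4], [0.0, 378.3, 198.8], [0.0, 0.0, 1.0]] [0.365 0.035 1.187] [[-0.02, -1.0, -0.0], [-0.98, 0.02, -0.17], [0.17, -0.0, -0.99]]
{'clock': 0.1, 'joint_pos': array([-5.82082025e+01,  2.05879934e+01,  6.40041945e-01, -1.68338655e-02,
       -7.01357118e+01, -1.65062230e+01]), 'qvel': array([ 0.01174727, -0.19102686,  0.11843491,  0.1008874 , -0.0065584 ,
        0.06533615]), 'tau': array([-1.42232984e-03, -5.84163952e+01,  2.93753654e+01,  7.01563954e+00,
        1.02106258e-02, -5.25510745e-05]), 'tool_pos': array([ 0.17780976, -0.65073998,  0.23971946]), 'orientation': array([-1.79991401e+02, -8.47119938e-02,  1.05279837e+02]), 'force': array([-0.96074699,  0.26984047, -0.32565158]), 'moment': array([ 0.01901802,  0.03698253, -0.02100784]), 'opening': 0.0873606414985402}
```

View pics/top0.png

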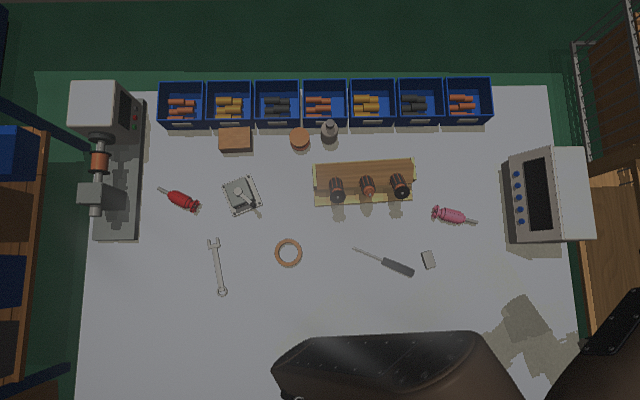

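View pics/scene0.png

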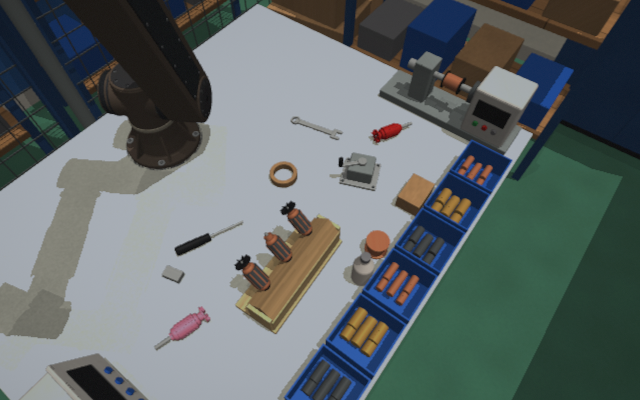

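Top view: the middle rotor at (367,186) has no fan; the fans are at (337,195) and (402,188). The counter is at (241,195) with the knob near (258,214). The rack is at (365,182).

```bash
cat > h.py <<'E'
import numpy as np,cv2
def cloud(s):
    z=s["z_map"];K=s["intrinsics"];R=cv2.Rodrigues(s["rvec"])[0]
    v,u=np.mgrid[:400,:640];P=np.dstack([(u-K[0,2])/K[0,0]*z,(v-K[1,2])/K[1,1]*z,z])
    return (P-s["tvec"].reshape(3))@R
def proj(s,p): return cv2.projectPoints(np.array(p,float).reshape(-1,1,3),s["rvec"],s["tvec"],s["intrinsics"],None)[0][:,0]
E
python3 - <<'E'
from h import *
for n,px in(("top",[(241,185),(258,214),(367,176),(367,186),(337,188),(398,184)]),("scene",[(362,168),(343,162),(279,246),(296,220),(258,274)])):
    s=dict(np.load(n+"0.npz")); W=cloud(s)
    print(n,[(p,W[p[1],p[0]].round(3).tolist()) for p in px])
    if n=="top": c0=W[190,240];r0=W[182,365]
    for nm,c,rad,lo,hi in(("countertop",c0,.09,.050,.062),("counterbase",c0,.09,.004,.013),("knob",c0,.11,.085,.105),("arm",c0,.1,.0625,.075),("rackbase",r0,.2,.008,.016),("racktop",r0,.2,.095,.11)):
        m=(np.hypot(W[...,0]-c[0],W[...,1]-c[1])<rad)&(W[...,2]>lo)&(W[...,2]<hi)&(s["z_map"]>0)
        P=W[m]
        if len(P)<3: print(nm,len(P));continue
        print(nm,len(P),P.mean(0).round(3),np.round(cv2.minAreaRect(P[:,:2].astype(np.float32)*1000)[0:2],0).tolist(),round(cv2.minAreaRect(P[:,:2].astype(np.float32)*1000)[2],1))
s=dict(np.load("scene0.npz"));a=cv2.resize(s["color"][130:330,220:400,::-1],None,fx=3,fy=3,interpolation=2)
s=dict(np.load("top0.npz"));b=cv2.resize(s["color"][150:230,215:425,::-1],None,fx=3.8,fy=3.8,interpolation=2)
cv2.imwrite("pics/a.png",a);cv2.imwrite("pics/b.png",b)
E
```

```text
top [((241, 185), [0.608, 0.26, 0.057]), ((258, 214), [0.526, 0.216, -0.002]), ((367, 176), [0.617, -0.118, 0.115]), ((367, 186), [0.58, -0.112, 0.148]), ((337, 188), [0.575, -0.027, 0.151]), ((398, 184), [0.585, -0.199, 0.146])]
countertop 452 [0.589 0.269 0.057] [[588.0, 268.0], [75.0, 70.0]] 22.9
counterbase 446 [0.581 0.258 0.008] [[589.0, 261.0], [165.0, 172.0]] 41.1
knob 19 [0.543 0.218 0.095] [[544.0, 219.0], [11.0, 11.0]] 31.4
arm 115 [0.577 0.255 0.067] [[584.0, 251.0], [109.0, 37.0]] 53.5
rackbase 998 [ 0.577 -0.104  0.012] [[574.0, -77.0], [336.0, 268.0]] 57.7
racktop 668 [ 0.645 -0.11   0.1  ] [[638.0, -97.0], [282.0, 179.0]] 62.7
scene [((362, 168), [0.601, 0.25, 0.058]), ((343, 162), [0.546, 0.229, 0.066]), ((279, 246), [0.597, -0.12, 0.135]), ((296, 220), [0.585, -0.039, 0.136]), ((258, 274), [0.603, -0.206, 0.133])]
countertop 400 [0.591 0.262 0.057] [[576.0, 259.0], [101.0, 75.0]] 22.8
counterbase 408 [0.599 0.25  0.008] [[594.0, 270.0], [151.0, 150.0]] 12.0
knob 24 [0.544 0.215 0.093] [[544.0, 215.0], [12.0, 14.0]] 36.0
arm 131 [0.575 0.25  0.067] [[575.0, 256.0], [103.0, 52.0]] 29.2
rackbase 956 [ 0.609 -0.148  0.012] [[610.0, -105.0], [315.0, 333.0]] 50.5
racktop 1014 [ 0.642 -0.121  0.1  ] [[647.0, -108.0], [275.0, 162.0]] 62.6
```

View pics/b.png

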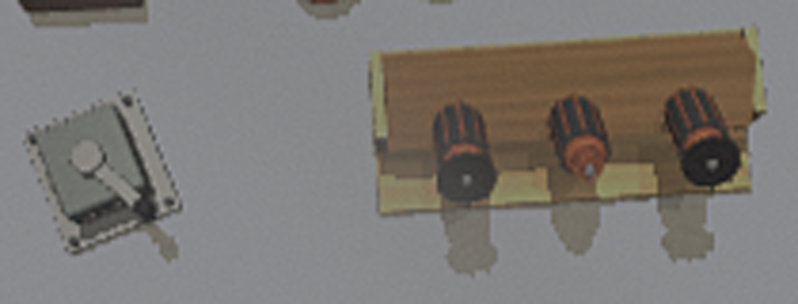

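View pics/a.png

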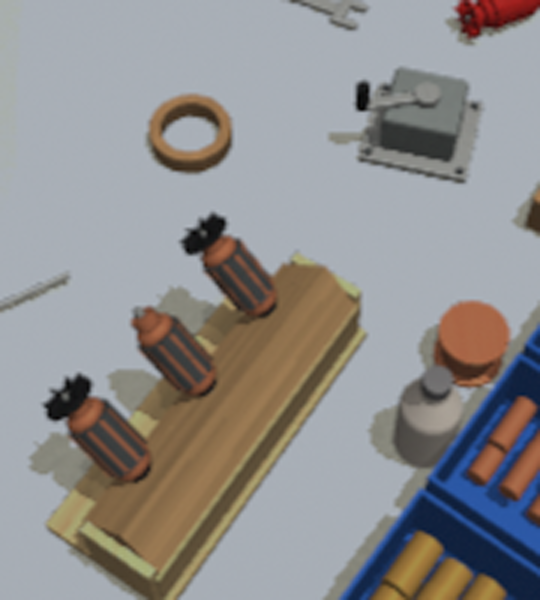

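Middle rotor confirmed without a fan. The counter is at (0.588, 0.267) with yaw 22.9°. The predicted rest knob is (0.544, 0.217), which matches the measured knob (0.544, 0.217, 0.095). The next step is to compute the approach rows.

```bash
cat >> h.py <<'E'
from scipy.spatial.transform import Rotation as Ro
def down(yaw,tilt=0): return Ro.from_euler('xyz',[180,0,yaw],degrees=True)*Ro.from_rotvec([tilt,0,0],degrees=True)
def plan(p,R,targets):
    for q,S in targets:
        t=R.inv().apply(np.array(q)-p)/.2; a=(R.inv()*S).as_rotvec(degrees=True)/360
        n=max(np.linalg.norm(t)*.2/.0417,np.linalg.norm(a)*360/7.16)
        print(t.round(3).tolist(),a.round(4).tolist(),"rows",round(n,1)); p,R=np.array(q),S
def now(o): return np.array(o["tool_pos"]),Ro.from_euler('xyz',o["orientation"],degrees=True)
E
python3 - <<'E'
from plant import *; from h import *
p,R=now(get_obs())
plan(p,R,[((.30,-.52,.24),down(135)),((.42,-.38,.24),down(160)),((.51,-.2,.24),down(180)),((.54,-.01,.24),down(195)),((.558,.174,.24),down(202.5)),((.558,.174,.088),down(202.5)),((.526,.252,.088),down(202.5))])
E
```

```text
[0.47, 0.762, -0.001] [0.0, -0.0002, -0.0826] rows 4.3
[0.071, 0.919, 0.0] [0.0, 0.0, -0.0694] rows 4.4
[-0.115, 1.0, 0.0] [0.0, 0.0, -0.0556] rows 4.8
[-0.15, 0.95, 0.0] [0.0, 0.0, -0.0417] rows 4.6
[-0.325, 0.865, 0.0] [0.0, 0.0, -0.0208] rows 4.4
[0.0, -0.0, 0.76] [0.0, 0.0, 0.0] rows 3.6
[-0.001, 0.422, 0.0] [0.0, 0.0, 0.0] rows 2.0
```

```bash
python3 -m handwheel '[[[0.47,0.762,0],[0,0,-0.0826]],[[0.47,0.762,0],[0,0,-0.0826]],[[0.47,0.762,0],[0,0,-0.0826]],[[0.47,0.762,0],[0,0,-0.0826]],[[0.47,0.762,0],[0,0,-0.0826]]]' 1
python3 -m handwheel '[[[0.071,0.919,0],[0,0,-0.0694]],[[0.071,0.919,0],[0,0,-0.0694]],[[0.071,0.919,0],[0,0,-0.0694]],[[0.071,0.919,0],[0,0,-0.0694]],[[0.071,0.919,0],[0,0,-0.0694]]]'
python3 -m handwheel '[[[-0.115,1,0],[0,0,-0.0556]],[[-0.115,1,0],[0,0,-0.0556]],[[-0.115,1,0],[0,0,-0.0556]],[[-0.115,1,0],[0,0,-0.0556]],[[-0.115,1,0],[0,0,-0.0556]]]'
python3 -m handwheel '[[[-0.15,0.95,0],[0,0,-0.0417]],[[-0.15,0.95,0],[0,0,-0.0417]],[[-0.15,0.95,0],[0,0,-0.0417]],[[-0.15,0.95,0],[0,0,-0.0417]],[[-0.15,0.95,0],[0,0,-0.0417]]]'
python3 - <<'E'
from plant import *; from h import *
o=get_obs();print(o["joint_pos"].round(1),o["clock"]);p,R=now(o)
plan(p,R,[((.558,.174,.24),down(202.5)),((.558,.174,.088),down(202.5)),((.526,.252,.088),down(202.5))])
E
```

```text
clock: 0.52
tool_pos: [0.3027, -0.5169, 0.2405]
orientation: [179.9, -0.0, 135.6]
force: [-0.4, -0.6, 0.2]
opening: 0.0599
clock: 0.93
tool_pos: [0.4222, -0.3772, 0.2405]
orientation: [180.0, 0.0, 160.3]
force: [0.1, -1.1, 0.0]
opening: 0.0265
clock: 1.35
tool_pos: [0.5106, -0.1977, 0.2405]
orientation: [180.0, -0.0, -179.9]
force: [0.9, -1.0, 0.7]
opening: 0.0009
clock: 1.77
tool_pos: [0.5401, -0.0069, 0.2405]
orientation: [180.0, 0.0, -164.9]
force: [-0.2, -0.9, -0.0]
opening: 0.0007
[ 20.1   7.8 -16.4  -0.  -65.8  -4.9] 1.7667
[-0.322, 0.85, 0.003] [0.0, 0.0, -0.0206] rows 4.4
[0.0, -0.0, 0.76] [0.0, 0.0, 0.0] rows 3.6
[-0.001, 0.422, 0.0] [0.0, 0.0, 0.0] rows 2.0
```

```bash
python3 -m handwheel '[[[-0.322,0.85,0.0],[0,0,-0.0206]],[[-0.322,0.85,0.0],[0,0,-0.0206]],[[-0.322,0.85,0.0],[0,0,-0.0206]],[[-0.322,0.85,0.0],[0,0,-0.0206]],[[-0.322,0.85,0.0],[0,0,-0.0206]]]'
python3 -m handwheel '[[[0,0,0.2],[0,0,0]],[[0,0,0.4],[0,0,0]],[[0,0,0.6],[0,0,0]],[[0,0,0.76],[0,0,0]],[[0,0,0.76],[0,0,0]]]'
python3 - <<'E'
from plant import *; from h import *
o=get_obs();p,R=now(o)
plan(p,R,[((.526,.252,.088),down(202.5))])
s=snapshot("scene");cv2.imwrite("pics/c.png",cv2.resize(s["color"][100:230,270:430,::-1],None,fx=4,fy=4,interpolation=2))
E
```

```text
clock: 2.18
tool_pos: [0.5583, 0.1751, 0.2401]
orientation: [180.0, 0.0, -157.4]
force: [1.1, 0.4, 0.4]
opening: 0.0007
clock: 2.6
tool_pos: [0.5539, 0.1684, 0.0818]
orientation: [-179.9, -0.7, -157.7]
force: [-1.0, -1.2, -1.7]
opening: 0.0006
[-0.03, 0.44, -0.032] [-0.0002, -0.0018, -0.0004] rows 2.1
```

View pics/c.png

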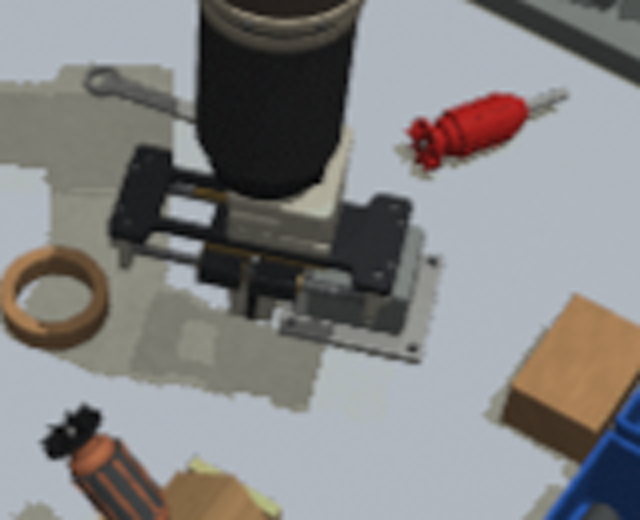

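The image shows the closed gripper standing beside the counter with its body above it. I'll hold the pose to check the 6 mm offset.

```bash
python3 -m handwheel '[[[0,0,0],[0,0,0]],[[0,0,0],[0,0,0]]]'
python3 - <<'E'
from plant import *; from h import *
o=get_obs();print(o["qvel"].round(2),o["force"].round(1))
p,R=now(o)
plan(p,R,[((.526,.252,.088),down(202.5))])
E
```

```text
clock: 2.82
tool_pos: [0.5596, 0.1715, 0.091]
orientation: [180.0, 0.2, -157.5]
force: [-0.2, 0.9, 0.9]
opening: 0.0007
[ 0.13 -0.74  0.02 -0.26  0.47 -0.01] [-0.2  0.9  0.9]
[0.001, 0.436, 0.015] [0.0, 0.0005, -0.0001] rows 2.1
```

```bash
python3 -m handwheel '[[[0,0.08,0],[0,0,0]],[[0,0.16,0],[0,0,0]],[[0,0.24,0],[0,0,0]],[[0,0.32,0],[0,0,0]],[[0,0.38,0],[0,0,0]]]'
python3 -m handwheel '[[[0,0.02,0],[0,0,0]],[[0,0.04,0],[0,0,0]],[[0,0.04,0],[0,0,0]],[[0,0.04,0],[0,0,0]]]'
python3 -m handwheel '[[[0,0,0],[0,0,0]],[[0,0,0],[0,0,0]],[[0,0,0],[0,0,0]]]'
python3 - <<'E'
from plant import *; from h import *
o=get_obs();print(o["force"].round(1))
for n in("top","scene"):
  s=snapshot(n);W=cloud(s);m=(abs(W[...,0]-.54)<.06)&(abs(W[...,1]-.26)<.06)&(W[...,2]>.085)&(W[...,2]<.1)
  print(n,m.sum(),W[m].mean(0) if m.any() else 0)
  m=(abs(W[...,0]-.55)<.06)&(abs(W[...,1]-.26)<.06)&(W[...,2]>.0625)&(W[...,2]<.072)
  P=W[m];print(len(P),P[:,:2].min(0) if m.any() else 0, P[:,:2].max(0)if m.any() else 0)
E
```

```text
clock: 3.23
tool_pos: [0.5287, 0.2409, 0.0909]
orientation: [-180.0, 0.0, -157.6]
force: [2.1, -4.8, -1.0]
opening: 0.0006
clock: 3.57
tool_pos: [0.5272, 0.2485, 0.0904]
orientation: [180.0, 0.2, -157.5]
force: [2.2, -3.3, 4.5]
opening: 0.0005
clock: 3.82
tool_pos: [0.5274, 0.2482, 0.0902]
orientation: [180.0, 0.2, -157.6]
force: [2.7, -4.2, 4.2]
opening: 0.0006
[ 2.7 -4.2  4.2]
top 0 0
0 0 0
scene 43 [0.53081894 0.23727707 0.09166885]
104 [0.53554831 0.22436023] [0.5997049  0.29255778]
```

The force is about 5 N, so the lever is near the stop. I'll push on until the force jumps.

```bash
python3 -m handwheel '[[[0,0.01,0],[0,0,0]],[[0,0.02,0],[0,0,0]],[[0,0.02,0],[0,0,0]]]'
python3 -m handwheel '[[[0,0.01,0],[0,0,0]],[[0,0.02,0],[0,0,0]],[[0,0.02,0],[0,0,0]]]'
```

```text
clock: 4.17
tool_pos: [0.5267, 0.2524, 0.0904]
orientation: [180.0, 0.3, -157.6]
force: [5.8, -4.1, 2.6]
opening: 0.0004
clock: 4.42
tool_pos: [0.5263, 0.2559, 0.0905]
orientation: [-180.0, 0.3, -157.5]
force: [11.8, -7.0, -1.1]
opening: 0.0008
```

```bash
python3 -m handwheel '[[[-0.01,0.01,0],[0,0,0]],[[-0.03,0.02,0],[0,0,0]],[[-0.03,0.02,0],[0,0,0]]]'
python3 -m handwheel '[[[0,0,0],[0,0,0]],[[0,0,0],[0,0,0]]]'
python3 - <<'E'
from plant import *; from h import *
s=snapshot("scene");cv2.imwrite("pics/d.png",cv2.resize(s["color"][130:200,310:390,::-1],None,fx=7,fy=7,interpolation=2))
E
```

```text
clock: 4.67
tool_pos: [0.5275, 0.2578, 0.0897]
orientation: [-179.7, -0.2, -157.6]
force: [3.2, -18.6, 8.0]
opening: 0.0005
clock: 4.83
tool_pos: [0.5275, 0.2577, 0.0898]
orientation: [-179.8, -0.1, -157.6]
force: [4.9, -17.9, 6.3]
opening: 0.0002
```

View pics/d.png

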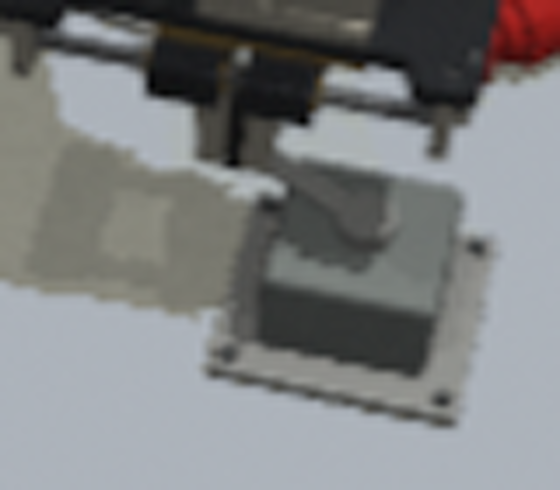

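Force is 18 N, mostly against +y, and the image shows the arm swung to the fingers with the lever at the far side, so it is at its stop. Next is release: back off slightly and lift.

```bash
python3 -m handwheel '[[[0,-0.02,-0.2],[0,0,0]],[[0,-0.02,-0.4],[0,0,0]],[[0,-0.02,-0.6],[0,0,0]],[[0,-0.02,-0.8],[0,0,0]],[[0,-0.02,-0.9],[0,0,0]]]'
python3 -m handwheel '[[[0,0,0],[0,0,0]],[[0,0,0],[0,0,0]],[[0,0,0],[0,0,0]]]'
python3 - <<'E'
from plant import *; from h import *
for n in("top","scene"):
  s=snapshot(n);W=cloud(s);m=(np.hypot(W[...,0]-.588,W[...,1]-.267)<.085)&(W[...,2]>.085)&(W[...,2]<.1)
  print(n,m.sum(),W[m].mean(0) if m.any() else 0)
p,R=now(get_obs())
plan(p,R,[((.51,.13,.29),down(225)),((.49,-.03,.31),down(250)),((.48,-.11,.31),down(274.5))])
E
```

```text
clock: 5.3
tool_pos: [0.5303, 0.2588, 0.2755]
orientation: [179.9, 0.5, -157.5]
force: [0.7, 0.4, 1.1]
opening: 0.0006
clock: 5.55
tool_pos: [0.5282, 0.258, 0.2686]
orientation: [179.9, 0.0, -157.6]
force: [-0.4, -0.2, -0.3]
opening: 0.0004
top 18 [0.54303967 0.21853172 0.09497271]
scene 23 [0.5443375  0.21499387 0.09275249]
[0.327, -0.556, -0.112] [0.0, -0.0003, -0.0627] rows 3.2
[0.636, -0.495, -0.1] [-0.0, 0.0, -0.0694] rows 3.9
[0.393, -0.09, -0.0] [0.0, 0.0, -0.0681] rows 3.4
```

The knob is back at (0.543, 0.218), which is rest. Moving to the rack and setting the fingers to about 62 mm.

```bash
python3 -m handwheel '[[[0.327,-0.556,-0.112],[0,0,-0.0627]],[[0.327,-0.556,-0.112],[0,0,-0.0627]],[[0.327,-0.556,-0.112],[0,0,-0.0627]],[[0.327,-0.556,-0.112],[0,0,-0.0627]]]' -0.41
python3 -m handwheel '[[[0.636,-0.495,-0.1],[0,0,-0.0694]],[[0.636,-0.495,-0.1],[0,0,-0.0694]],[[0.636,-0.495,-0.1],[0,0,-0.0694]],[[0.636,-0.495,-0.1],[0,0,-0.0694]],[[0.636,-0.495,-0.1],[0,0,-0.0694]]]'
python3 -m handwheel '[[[0.393,-0.09,0],[0,0,-0.0681]],[[0.393,-0.09,0],[0,0,-0.0681]],[[0.393,-0.09,0],[0,0,-0.0681]],[[0.393,-0.09,0],[0,0,-0.0681]],[[0.393,-0.09,0],[0,0,-0.0681]]]'
python3 - <<'E'
from plant import *; from h import *
print(get_obs()["joint_pos"].round(1))
s=snapshot("wrist");np.savez("w.npz",**s);cv2.imwrite("pics/w.png",s["color"][:,:,::-1])
R=cv2.Rodrigues(s["rvec"])[0]; print((-R.T@s["tvec"].reshape(3)).round(3),R[2].round(2))
E
```

```text
clock: 5.98
tool_pos: [0.5092, 0.1261, 0.2915]
orientation: [-180.0, -0.0, -134.5]
force: [-0.2, 0.7, 0.6]
opening: 0.0217
clock: 6.4
tool_pos: [0.4893, -0.0342, 0.3112]
orientation: [180.0, -0.1, -109.8]
force: [0.4, 0.6, 0.8]
opening: 0.0548
clock: 6.82
tool_pos: [0.4802, -0.1105, 0.3099]
orientation: [179.9, 0.0, -85.4]
force: [-0.2, -0.1, 0.3]
opening: 0.0615
[  9.9   0.8 -15.   -0.  -74.3  84.7]
[ 0.564 -0.103  0.453] [-0.31 -0.03 -0.95]
```

View pics/w.png

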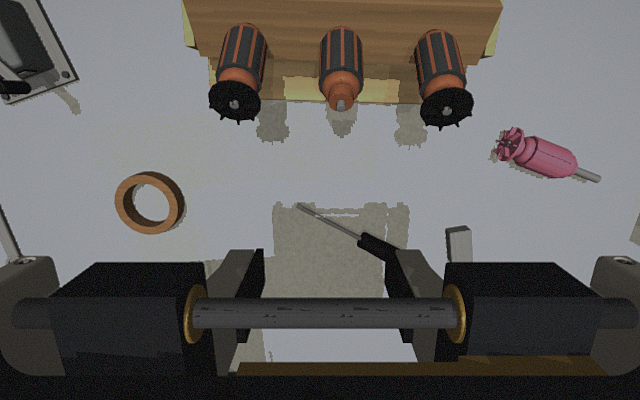

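Wrist view: the middle rotor (no fan) spans (341,28)–(340,105), with the fan rotors at (240,70) and (442,75). Now fit a cylinder to the core.

```bash
cat > fit.py <<'E'
from h import *; from scipy.optimize import least_squares
s=dict(np.load("w.npz"));W=cloud(s)
def tilt(l,h): return np.array([-np.sin(l)*np.cos(h),-np.sin(l)*np.sin(h),np.cos(l)])
for nm,(u0,u1,v0,v1) in dict(mid=(322,361,34,64),L=(222,264,30,58),R=(418,462,36,64)).items():
    P=W[v0:v1,u0:u1].reshape(-1,3);P=P[(P[:,2]>.09)&(P[:,2]<.2)]
    c0=P.mean(0)-[0,0,.012]
    def f(x):
        a=tilt(x[2],x[3]);d=P-(c0+[x[0],0,0]+np.array([0,x[1],0]));return np.linalg.norm(d-np.outer(d@a,a),axis=1)-.02
    r=least_squares(f,[0,0,.74,.08],loss="soft_l1",f_scale=.002)
    a=tilt(*r.x[2:]);c=c0+[r.x[0],r.x[1],0]
    q=c+a*(.116-c[2])/a[2]
    print(nm,len(P),"lean",r.x[2].round(3),"head",np.degrees(r.x[3]).round(1),"at z=.116:",q.round(4),"rms",np.sqrt((r.fun**2).mean()).round(4))
print("tip",W[100:107,338:343].reshape(-1,3)[::6].round(3).tolist())
for v,u in((80,238),(80,446)): pass
E
python3 fit.py
```

```text
mid 1141 lean 0.762 head 2.6 at z=.116: [ 0.5885 -0.116   0.116 ] rms 0.0005
L 1114 lean 0.768 head 4.1 at z=.116: [ 0.5836 -0.0261  0.116 ] rms 0.0006
R 1131 lean 0.767 head 0.7 at z=.116: [ 0.5931 -0.2057  0.116 ] rms 0.0006
tip [[0.56, -0.115, 0.148], [0.559, -0.116, 0.151], [0.559, -0.117, 0.152], [0.558, -0.118, 0.154], [0.557, -0.118, 0.154], [0.555, -0.115, 0.155]]
```

Run:
```python
from plant import *; from h import *
p,R=now(get_obs())
c=np.array([.5885,-.116,.116]);S=down(273,-30);z=S.as_matrix()[:,2];print(z.round(3))
T1=c-.17*z;T2=c-.10*z;T3=c-.03*z
print(T1,T2)
plan(p,R,[(T1,S),(T2,S),(T3,S),(c,S)])
```

```text
[-0.499 -0.026 -0.866]
[ 0.67338351 -0.11155144  0.26322432] [ 0.63843148 -0.1133832   0.20260254]
[0.081, -0.962, 0.232] [-0.0831, -0.001, 0.0037] rows 4.8
[0.0, -0.0, 0.35] [0.0, 0.0, 0.0] rows 1.7
[0.0, -0.0, 0.35] [0.0, 0.0, 0.0] rows 1.7
[-0.0, -0.0, 0.15] [0.0, 0.0, 0.0] rows 0.7
```

```bash
python3 -m handwheel '[[[0.081,-0.962,0.232],[-0.0831,-0.001,0.0037]],[[0.081,-0.962,0.232],[-0.0831,-0.001,0.0037]],[[0.081,-0.962,0.232],[-0.0831,-0.001,0.0037]],[[0.081,-0.962,0.232],[-0.0831,-0.001,0.0037]],[[0.081,-0.962,0.232],[-0.0831,-0.001,0.0037]]]'
python3 -m handwheel '[[[0,0,0],[0,0,0]],[[0,0,0.15],[0,0,0]],[[0,0,0.3],[0,0,0]],[[0,0,0.35],[0,0,0]],[[0,0,0.35],[0,0,0]]]'
python3 - <<'E'
from plant import *; from h import *
o=get_obs();print(o["joint_pos"].round(1));p,R=now(o)
c=np.array([.5885,-.116,.116]);S=down(273,-30)
plan(p,R,[(c,S)])
s=snapshot("wrist");np.savez("w.npz",**s);cv2.imwrite("pics/w2.png",s["color"][:,:,::-1])
E
```

```text
clock: 7.28
tool_pos: [0.6731, -0.1096, 0.2623]
orientation: [149.6, -0.1, -87.0]
force: [1.9, -0.1, 1.0]
opening: 0.0617
clock: 7.7
tool_pos: [0.6349, -0.1116, 0.2003]
orientation: [149.7, -0.1, -87.0]
force: [0.4, -0.4, 0.6]
opening: 0.0619
[   6.4   37.6   18.    -1.7 -100.7   86.8]
[0.009, -0.012, 0.481] [0.0009, -0.0002, 0.0] rows 2.3
```

View pics/w2.png

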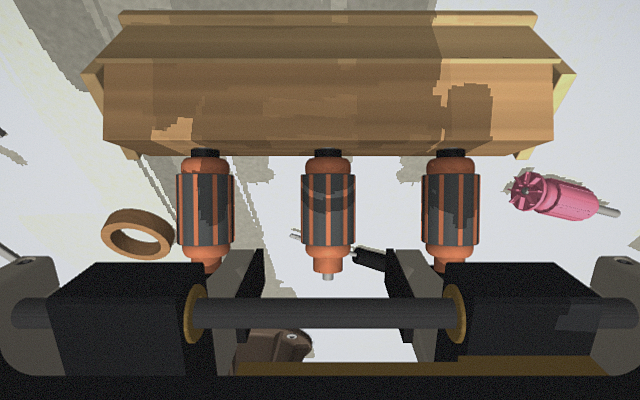

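Wrist view: rotor at u≈328 between the fingers (264/386), centred to within about 2 mm. Advancing and closing.

```bash
python3 -m handwheel '[[[0.008,-0.005,0.1],[0,0,0]],[[0.008,-0.005,0.2],[0,0,0]],[[0.008,-0.005,0.3],[0,0,0]],[[0.008,-0.005,0.4],[0,0,0]],[[0.008,-0.005,0.49],[0,0,0]]]'
python3 -m handwheel '[[[0,0,0],[0,0,0]],[[0,0,0],[0,0,0]],[[0,0,0],[0,0,0]]]'
python3 - <<'E'
from plant import *; from h import *
o=get_obs();print(o["force"].round(1));p,R=now(o)
c=np.array([.5885,-.116,.116]);S=down(273,-30)
plan(p,R,[(c,S)])
E
```

```text
clock: 8.17
tool_pos: [0.5896, -0.1164, 0.1197]
orientation: [150.2, -0.1, -86.9]
force: [-0.5, -0.0, -0.3]
opening: 0.0616
clock: 8.42
tool_pos: [0.5907, -0.1166, 0.1208]
orientation: [150.3, -0.1, -86.8]
force: [1.1, -0.3, 0.7]
opening: 0.0619
[ 1.1 -0.3  0.7]
[-0.004, -0.003, 0.026] [-0.0007, -0.0004, 0.0003] rows 0.1
```

```bash
python3 -m handwheel '[[[0,0,0.01],[0,0,0]],[[0,0,0.02],[0,0,0]],[[0,0,0.02],[0,0,0]]]'
python3 -m handwheel '[[[0,0,0],[0,0,0]],[[0,0,0],[0,0,0]],[[0,0,0],[0,0,0]],[[0,0,0],[0,0,0]],[[0,0,0],[0,0,0]]]' 1
python3 -m handwheel '[[[0,0,0],[0,0,0]],[[0,0,0],[0,0,0]],[[0,0,0],[0,0,0]],[[0,0,0],[0,0,0]],[[0,0,0],[0,0,0]]]'
python3 -m handwheel '[[[0,0.048,-0.014],[0,0,0]],[[0,0.096,-0.028],[0,0,0]],[[0,0.144,-0.042],[0,0,0]],[[0,0.144,-0.042],[0,0,0]]]'
```

```text
clock: 8.67
tool_pos: [0.5872, -0.1168, 0.1158]
orientation: [150.1, 0.0, -86.9]
force: [0.0, 0.0, -1.4]
opening: 0.0617
clock: 9.08
tool_pos: [0.587, -0.1168, 0.1156]
orientation: [150.1, 0.0, -86.8]
force: [-0.8, 0.8, 1.4]
opening: 0.0393
clock: 9.5
tool_pos: [0.5869, -0.1168, 0.1156]
orientation: [150.1, 0.0, -86.8]
force: [0.1, 0.2, 1.3]
opening: 0.0392
clock: 9.83
tool_pos: [0.5654, -0.1182, 0.139]
orientation: [150.1, 0.0, -86.8]
force: [0.9, 0.1, -3.5]
opening: 0.0395
```

```bash
python3 -m handwheel '[[[0,0.06,-0.018],[0,0,0]],[[0,0.12,-0.035],[0,0,0]],[[0,0.18,-0.053],[0,0,0]],[[0,0.24,-0.07],[0,0,0]],[[0,0.29,-0.085],[0,0,0]]]'
python3 -m handwheel '[[[0,0.08,-0.14],[0,0,0]],[[0,0.15,-0.27],[0,0,0]],[[0,0.22,-0.4],[0,0,0]],[[0,0.25,-0.433],[0,0,0]],[[0,0.25,-0.433],[0,0,0]]]'
python3 -m handwheel '[[[0,0,0],[0.018,0,0]],[[0,0,0],[0.036,0,0]],[[0,0,0],[0.054,0,0]],[[0,0,0],[0.072,0,0]],[[0,0,0],[0.072,0,0]]]'
python3 -m handwheel '[[[0,0,0],[0.018,0,0]],[[0,0,0],[0.036,0,0]],[[0,0,0],[0.056,0,0]],[[0,0,0],[0.056,0,0]]]'
python3 -m handwheel '[[[0,0,0],[0,0,0]],[[0,0,0],[0,0,0]],[[0,0,0],[0,0,0]],[[0,0,0],[0,0,0]],[[0,0,0],[0,0,0]]]'
python3 - <<'E'
from plant import *; from h import *
s=snapshot("scene");np.savez("s1.npz",**s);w=snapshot("wrist")
cv2.imwrite("pics/e.png",np.vstack([cv2.resize(s["color"][100:360,160:420],(500,500)),np.zeros((2,500,3),np.uint8)])[:,:,::-1])
p=get_obs()["tool_pos"];W=cloud(s)
for r in(.035,):
  m=(np.linalg.norm(W-p,axis=2)<.1);print(p,m.sum())
E
```

```text
clock: 10.25
tool_pos: [0.5234, -0.1204, 0.1823]
orientation: [150.1, 0.0, -86.8]
force: [-0.5, -0.4, -3.0]
opening: 0.0393
clock: 10.67
tool_pos: [0.5247, -0.1205, 0.284]
orientation: [150.4, -0.0, -86.8]
force: [0.2, 0.0, -3.2]
opening: 0.0396
clock: 11.08
tool_pos: [0.5206, -0.1205, 0.2811]
orientation: [176.4, 0.1, -86.9]
force: [-1.4, 0.8, -4.6]
opening: 0.0392
clock: 11.42
tool_pos: [0.5174, -0.1208, 0.2764]
orientation: [-163.9, 0.1, -86.9]
force: [-2.0, 0.1, -5.4]
opening: 0.0392
clock: 11.83
tool_pos: [0.525, -0.1202, 0.2803]
orientation: [-163.9, -0.0, -86.8]
force: [0.2, 0.3, -3.5]
opening: 0.039
[ 0.52476669 -0.12025633  0.28035992] 1910
```

View pics/e.png

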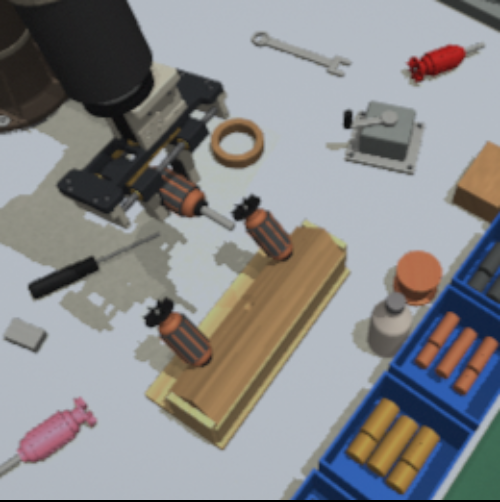

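The rotor is held clear of the rack, with the lower shaft end at (232,226). Both fans are in place and the lever is at rest. Checking the level numerically.

Run:
```python
from plant import *; from h import *
p=get_obs()["tool_pos"];s=dict(np.load("s1.npz"));W=cloud(s)
m=(W[...,0]-p[0]>.042)&(W[...,0]-p[0]<.1)&(abs(W[...,1]-p[1])<.03)&(abs(W[...,2]-p[2])<.06);P=W[m]
for lo in np.arange(.02,.1,.01):
  q=W[(W[...,0]-p[0]>lo)&(W[...,0]-p[0]<lo+.01)&(abs(W[...,1]-p[1])<.03)&(abs(W[...,2]-p[2])<.06)]
  if len(q): print(lo.round(2),len(q),q.mean(0).round(4),q[:,2].max().round(4))
for n in("top","scene"):
  s=snapshot(n);W=cloud(s);m=(np.hypot(W[...,0]-.588,W[...,1]-.267)<.085)&(W[...,2]>.085)&(W[...,2]<.1)
  print(n,m.sum(),W[m].mean(0) if m.any() else 0)
o=get_obs();print(o["clock"],o["tool_pos"],o["force"],o["qvel"].round(2),o["opening"])
```

```text
0.02 96 [ 0.55   -0.1259  0.2936] 0.3027
0.03 91 [ 0.5602 -0.1242  0.2904] 0.2988
0.04 44 [ 0.5693 -0.1216  0.2857] 0.2932
0.05 22 [ 0.5801 -0.1205  0.2845] 0.2874
0.06 18 [ 0.5903 -0.1194  0.2844] 0.2878
0.07 21 [ 0.6    -0.1193  0.2845] 0.2877
0.08 17 [ 0.609  -0.1184  0.2837] 0.2872
top 19 [0.54302883 0.2184092  0.0948756 ]
scene 21 [0.54420889 0.21540415 0.0933228 ]
12.0333 [ 0.52453121 -0.12028142  0.28047639] [-0.83650156  0.28583576 -2.19236414] [-0.   -0.31 -0.19 -0.07  0.08 -0.02] 0.03937148606747087
```

The shaft is level to about 1°, since its height is constant at 0.284 along its length. The core is at about 0.28 m. I'll let it settle briefly and hand in.

```bash
python3 -m handwheel '[[[0,0,0],[0,0,0]],[[0,0,0],[0,0,0]],[[0,0,0],[0,0,0]],[[0,0,0],[0,0,0]],[[0,0,0],[0,0,0]]]'
python3 -c "
from plant import *
o=get_obs();print(o['qvel'].round(2),o['opening']);close_job()"
```

```text
clock: 12.45
tool_pos: [0.5243, -0.1203, 0.2809]
orientation: [-163.8, 0.0, -86.8]
force: [-0.2, -0.4, -3.6]
opening: 0.0393
[-0.01 -0.02 -0.03  0.09  0.02  0.01] 0.03933019504962
the job is handed in; nothing more can be done
```

The job is done and handed in at 12.45 s; `close_job()` gave no verdict.

- **Lever:** I pushed the counter's lever until it met about 18 N of resistance at its stop. I then lifted the gripper away and the lever sprang back. The knob measured (0.543, 0.218), the same as at the start, to within about 1 mm.
- **Rotor:** I drew the fanless rotor out of the middle socket along its axis, lifted it and turned it level. It is still in the gripper.
- **Last checks:**
  - The fingers stand 39.3 mm apart on the 40 mm core.
  - The core is about 0.28 m above the bench.
  - The shaft is level to about 1°.
  - The arm is almost still.
- **Rest of the scene:** By eye in the last scene picture, both fan rotors are in their sockets and the nearby bystanders are where they were. I did not measure how far any of them moved.

No check failed. The arm swayed several millimetres after fast moves, so I let it settle before handing in.

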